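# Centre the wobbly trinket bowl on its pedestal

## Task

The little trinket bowl stands off-centre, close to the edge of its round stone pedestal. With the fingertips, nudge it sideways with light taps until it stands upright in the middle of the pedestal, then take the hand away. Do not pinch, lift or tip the bowl, hit it hard, or push the pedestal itself or anything else out of place.

Things in the scene. Friction and masses are not known exactly. Their poses are not given: they have to be found in the camera images.
- bowl: small round white ceramic trinket bowl, about 150 g, open on top, standing off-centre on the pedestal and wobbly: its foot is only 32 mm in diameter; it is widest, 66 mm in diameter, from 19 to 24 mm above its underside and narrows to a 54 mm rim at 40 mm, its full height. Nudged lightly at its widest part it slides; it tips off if its foot passes the edge. Origin: centre of its underside; z up
- pedestal_top (a point): centre of the flat top of the pedestal, a loose solid dark stone disc (about 650 g), 84 mm in diameter and 45 mm high, standing upright on the 4 mm thick white laminate mat (so its top is 49 mm above the vanity); this point is where the middle of the bowl's foot belongs; z up
- lens_tray: bystander: low open mint-green plastic lens tray, 110 x 65 mm, 14 mm high, two compartments; standing on the white laminate mat. Origin: centre of its underside; z up
- lens_case: bystander: grey contact-lens case, two round screw lids side by side, 34 x 73 mm, 18 mm high; standing on the white laminate mat. Origin: centre of its underside; z up
- clip_holder: bystander: stainless steel spring clip on a flat 50 x 36 mm foot, about 41 mm high; standing on the white laminate mat. Origin: centre of its underside; z up
- squeeze_bottle: bystander: closed white plastic squeeze bottle with a cap, 48 mm diameter, 140 mm high; standing on the vanity. Origin: centre of its underside; z up
- tumbler: bystander: grey plastic tumbler, 68 mm across the rim, 100 mm high; standing on the vanity. Origin: centre of its underside; z up
- jar: bystander: closed glass jar with a metal lid, 60 mm diameter, 55 mm high; standing on the vanity. Origin: centre of its underside; z up
Not all that is in view belongs to the job. Leave any orange look-alike of the bowl alone. What is shaped like the part that bears pedestal_top but green is not meant.

How it is judged:
By the outcome, as a careful person would: the job done as asked, in the order asked, and still so for the second after the job is handed in, with the robot touching nothing.
It also fails if it takes over 58 s, if anything falls off the work surface, if the arm or the gripper's body presses on something with over 40 N, if the wrist force passes 120 N, or if a joint passes its speed limit or range.

## Robot

A 6-joint arm with a two-finger parallel gripper is mounted at the origin on the work surface. World frame = base frame: x ahead of the robot, y to its left, z up, the work surface at z = 0. Lengths are in m, angles in rad, forces in N, time in s.
With the tool pointing down it reaches from about 0.3 to 0.825 m from the base axis. Payload 5.4 kg.
Tool frame: the origin (TCP) lies at the very end of the fingers, on their centre line; the grasp point (between the pads) lies 19 mm behind it; z points along the fingers, x is the direction in which the jaws open and shut, and the axes are right-handed (so a half turn about z gives the same grasp; the last joint's range is limited). The gripper opens to 92 mm and grips with 3 to 60 N. Pads are 20 mm wide; open, the fingers measure 128 mm over their backs; the gripper's body (75 mm by 189 mm) begins 69 mm behind the grasp point.
Start: joints at [1.016, 0.158, 1.597, -0, 1.386, -0.21], TCP at [0.194, 0.541, 0.215] pointing down, gripper open.
Joint ranges: [-2.91, 2.91], [-0.94, 2.29], [0.18, 2.7], [-1.29, 4.43], [0.17, 2.64], [-3, 3]. Speed limits (rad/s): [2.57, 2.57, 3.14, 3.14, 3.14, 3.14].

## Interface

Orientations are given as a rotation vector (axis times angle).
In Python, from workcell import bot gives the robot as it stands. Calls block until the motion is done:
- bot.goto(position, orientation): joint-space move of the TCP to a pose.
- bot.line_to(position, rot=None, max_speed=0.15): straight line of the TCP; rot=None keeps the orientation; max_speed is the mean speed in m/s.
- bot.set_joints(angles): joint-space move.
- bot.set_gripper(opening, newtons=None): opening from 0.0 (shut) to 1.0 (fully open); newtons is the grip in N (None keeps the last); returns when the fingers have stopped.
- bot.hold(seconds).
- bot.inverse_kinematics(position, orientation): joint angles nearest the present ones, or None.
- bot.read_camera(name): name is "scene" or "top" or "wrist"; returns a dict with "pixels" (384x512x3 uint8, blue, green, red), "fx", "fy", "cx", "cy" (pixels), "R" (3x3) and "t" (3): a world point X has camera coordinates R X + t. Camera axes: x right, y down, z forward; pixel columns grow to the right and rows downward; lengths in m; the calibration is good to about 2 mm. A picture is of the moment at which its call begins. There is no depth.
A pose or a line that the arm cannot do raises bot.MotionError and nothing moves.
- bot.job_done(): hands the job in, once; it reports no verdict.
Readings, each from a call of its own:
- bot.current_clock(): time.
- bot.current_joints(): joint angles.
- bot.current_joint_vel(): joint speeds.
- bot.current_effort(): joint torques, N m.
- bot.current_ee_pos(): TCP position.
- bot.current_tool_rot(): TCP orientation.
- bot.current_contact_force(): force on the tool from outside, world axes, zero at the start.
- bot.current_ft_torque(): the same for the moment, N m.
- bot.current_opening(): opening from 0.0 (shut) to 1.0 (fully open).
Only numpy, scipy, OpenCV 4.12 (cv2) and the standard library are available. Lean on these libraries where they do the work, as an engineer would, in place of code of your own. Each camera call takes 0.05 s, during which the arm holds its last target.

## Working session

There is one attempt and no reset: what is moved stays moved. The work goes in short steps, each a Python script; the robot and the scene stay as the last script left them, time stands still between calls to the robot, and variables do not carry over. Pictures are saved under pics/ and viewed, and the job is handed in when it is done.

```bash
mkdir -p pics; ls
python3 - <<'E'
from workcell import bot
import cv2,pickle
d={}
for n in ["scene","top","wrist"]:
    c=bot.read_camera(n); d[n]=c; cv2.imwrite(f"pics/a_{n}.png",c["pixels"])
    print(n,c["fx"],c["fy"],c["cx"],c["cy"],c["R"],c["t"])
pickle.dump(d,open("a.pkl","wb"))
print(bot.current_clock())
E
```

```text
pics
scene 491.2523885593303 491.2523885593303 254.4450557760642 193.0699574385452 [[-0.03708954  0.99930341 -0.00413162]
 [ 0.86347123  0.02996632 -0.50350715]
 [-0.50303261 -0.02224238 -0.86398118]] [ 0.00915057 -0.46254132  1.66708044]
top 409.73381793146996 409.73381793146996 256.29122611751166 182.71830699890455 [[ 0.03511334 -0.99938264 -0.00117562]
 [-0.97660083 -0.03406311 -0.21234531]
 [ 0.21217417  0.00860427 -0.97719399]] [-0.0116805   0.57695056  1.08532452]
wrist 329.4199859658625 329.4199859658625 253.68638763395305 183.6292623081427 [[ 0.33858956  0.9409332  -0.00134702]
 [ 0.90362235 -0.32476366  0.27927623]
 [ 0.26234281 -0.09577721 -0.96020986]] [-0.57416355 -0.0328519   0.39150726]
0.15
```

View pics/a_scene.png

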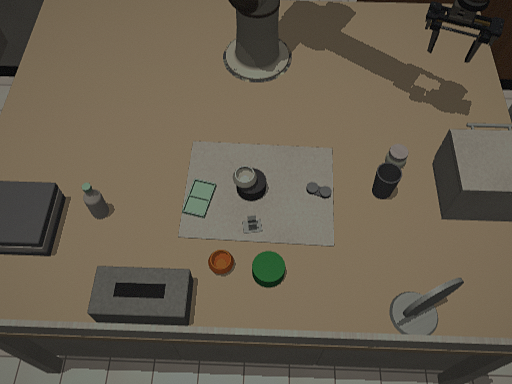

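View pics/a_top.png

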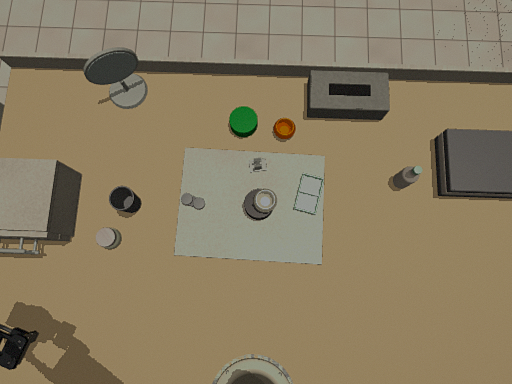

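View pics/a_wrist.png

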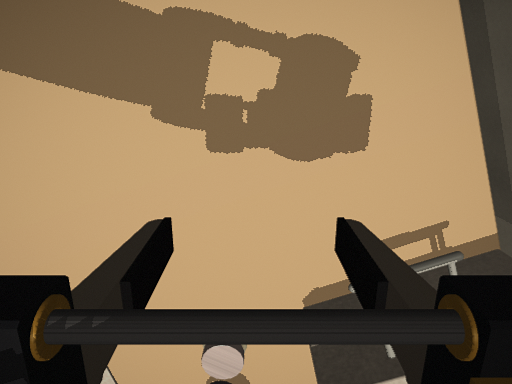

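The scene view shows the bowl at about (245,177) on the dark pedestal at (251,184). In the top view they are at (264,201) and (258,205). I'll enlarge both.

Run:
```python
import cv2,pickle,numpy as np
d=pickle.load(open("a.pkl","rb"))
def crop(n,x,y,w,h,s):
    i=d[n]["pixels"][y:y+h,x:x+w]
    return cv2.resize(i,None,fx=s,fy=s,interpolation=cv2.INTER_CUBIC)
a=crop("scene",220,155,60,60,8);b=crop("top",228,175,60,60,8)
a=cv2.convertScaleAbs(a,alpha=1.6,beta=10)
b=cv2.convertScaleAbs(b,alpha=1.6,beta=10)
cv2.imwrite("pics/b.png",cv2.resize(np.hstack([a,b]),(800,400)))
cv2.imwrite("pics/b1.png",a);cv2.imwrite("pics/b2.png",b)
```

```text
(no output)
```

View pics/b1.png

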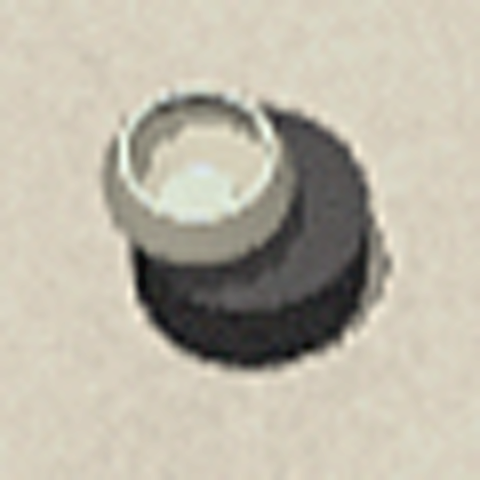

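View pics/b2.png

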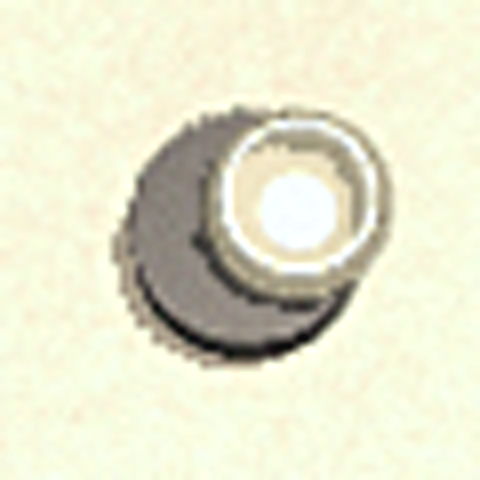

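```bash
cat > h.py <<'E'
import numpy as np,cv2
def ray(c,u,v,z):
    d=c["R"].T@np.array([(u-c["cx"])/c["fx"],(v-c["cy"])/c["fy"],1.0]); o=-c["R"].T@c["t"]
    return o+d*(z-o[2])/d[2]
def proj(c,X):
    X=np.atleast_2d(X); p=X@c["R"].T+c["t"]; return np.c_[c["fx"]*p[:,0]/p[:,2]+c["cx"],c["fy"]*p[:,1]/p[:,2]+c["cy"]]
def circ(x,y,z,r,n=90):
    a=np.linspace(0,2*np.pi,n); return np.c_[x+r*np.cos(a),y+r*np.sin(a),np.full(n,z)]
def overlay(c,items,box,s,fn,gain=1.6):
    x,y,w,h=box
    i=cv2.resize(c["pixels"][y:y+h,x:x+w],None,fx=s,fy=s,interpolation=cv2.INTER_CUBIC)
    i=cv2.convertScaleAbs(i,alpha=gain,beta=10)
    for P,col in items:
        q=((proj(c,P)-[x,y]+.5)*s-.5)
        cv2.polylines(i,[np.round(q*8).astype(np.int32)],False,col,1,cv2.LINE_AA,3)
    cv2.imwrite(fn,i)
def model(ped,bowl):
    return [(circ(*ped,.049,.042),(0,0,255)),(circ(*ped,.004,.042),(0,0,255)),(circ(*bowl,.089,.027),(255,0,0)),(circ(*bowl,.0705,.033),(0,160,0))]
E
python3 - <<'E'
from h import *
import pickle
d=pickle.load(open("a.pkl","rb"))
print("TCP-cam", -d["wrist"]["R"].T@d["wrist"]["t"])
t=d["top"];s=d["scene"]
print("top rim",ray(t,265.3,199.5,.089),"ped",ray(t,259.4,203.3,.049))
print("scene rim",ray(s,220+200/8,155+157/8,.089),"ped",ray(s,220+253/8,155+207/8,.049))
for n,(u,v,z) in dict(tray=(309,194,.01),case=(193,201,.02),clip=(258,165,.02),tumbler=(122,198,.1),jar=(107,238,.055),bottle=(412,170,.13),green=(243,122,.045),orange=(285,129,.04)).items(): print(n,ray(t,u,v,z).round(3))
E
```

```text
TCP-cam [0.12138238 0.56707791 0.38433047]
top rim [ 0.52550194 -0.0177428   0.089     ] ped [ 0.52114725 -0.00215041  0.049     ]
scene rim [ 0.53052315 -0.01456508  0.089     ] ped [0.52503961 0.00271682 0.049     ]
tray [ 0.56  -0.146  0.01 ]
case [0.526 0.189 0.02 ]
clip [0.639 0.006 0.02 ]
tumbler [0.514 0.367 0.1  ]
jar [0.409 0.412 0.055]
bottle [ 0.611 -0.403  0.13 ]
green [0.762 0.054 0.045]
orange [ 0.746 -0.07   0.04 ]
```

Run:
```python
from workcell import bot
from h import *
import pickle
from scipy.spatial.transform import Rotation as Ro
R0=Ro.from_rotvec(bot.current_tool_rot()).as_matrix(); print(R0.round(3))
d=pickle.load(open("a.pkl","rb"))["wrist"]
print("cam in tool",R0.T@(-d["R"].T@d["t"]-bot.current_ee_pos()))
def rot(a):
    x=np.array([np.cos(a),np.sin(a),0]); z=np.array([0,0,-1.]); return Ro.from_matrix(np.c_[x,np.cross(z,x),z]).as_rotvec()
for deg in (17,197,-163):
    for p in ([.523,0,.23],[.543,-.07,.066],[.52,-.03,.066]):
        q=bot.inverse_kinematics(p,rot(np.radians(deg))); print(deg,p,None if q is None else np.round(q,2))
```

```text
[[ 0.338  0.941 -0.001]
 [ 0.941 -0.338 -0.001]
 [-0.001 -0.    -1.   ]]
cam in tool [-3.27456103e-05 -7.74161079e-02 -1.70465480e-01]
17 [0.523, 0, 0.23] [-0.23  0.01  1.72 -0.    1.41 -0.53]
17 [0.543, -0.07, 0.066] [-0.35  0.25  1.8  -0.    1.09 -0.65]
17 [0.52, -0.03, 0.066] [-0.29  0.19  1.88 -0.    1.08 -0.59]
197 [0.523, 0, 0.23] [-0.23  0.01  1.72 -0.    1.41  2.61]
197 [0.543, -0.07, 0.066] [-0.35  0.25  1.8  -0.    1.09  2.5 ]
197 [0.52, -0.03, 0.066] [-0.29  0.19  1.88 -0.    1.08  2.55]
-163 [0.523, 0, 0.23] [-0.23  0.01  1.72 -0.    1.41  2.61]
-163 [0.543, -0.07, 0.066] [-0.35  0.25  1.8  -0.    1.09  2.5 ]
-163 [0.52, -0.03, 0.066] [-0.29  0.19  1.88 -0.    1.08  2.55]
```

```bash
cat >> h.py <<'E'
from scipy.spatial.transform import Rotation as Ro
def rot(deg):
    a=np.radians(deg); x=np.array([np.cos(a),np.sin(a),0]); z=np.array([0,0,-1.]); return Ro.from_matrix(np.c_[x,np.cross(z,x),z]).as_rotvec()
E
python3 - <<'E'
from workcell import bot
from h import *
import pickle
bot.goto([.523,-.01,.215],rot(17))
c=bot.read_camera("wrist"); pickle.dump(c,open("w1.pkl","wb")); cv2.imwrite("pics/w1.png",c["pixels"])
overlay(c,model((.523,0),(.528,-.0165)),(150,70,200,200),4,"pics/w1o.png")
cv2.imwrite("pics/w1c.png",cv2.resize(cv2.imread("pics/w1o.png"),(600,600)))
print(bot.current_clock(),bot.current_ee_pos(),bot.current_contact_force())
E
```

```text
2.4917 [ 0.5230292  -0.00923482  0.21502852] [ 0.17028939 -0.64915168 -0.15130861]
```

View pics/w1.png

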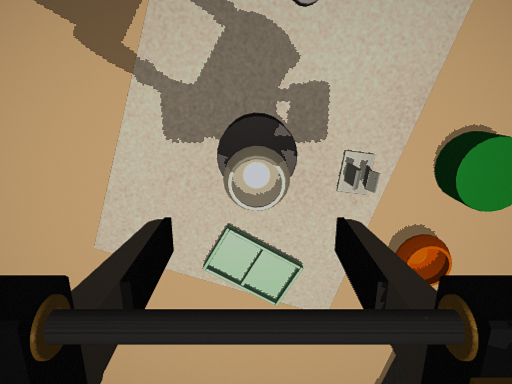

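View pics/w1c.png

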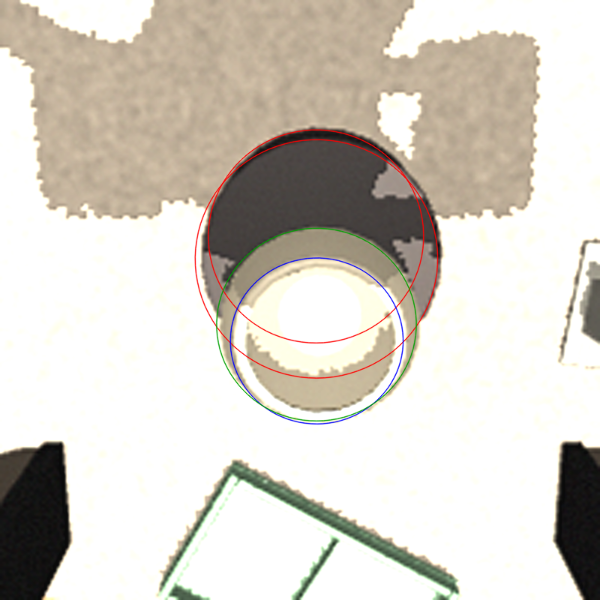

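Run:
```python
from h import *
import pickle
c=pickle.load(open("w1.pkl","rb"))
overlay(c,[],(206,100,100,120),6,"pics/w1d.png",1.0)
```

```text
(no output)
```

View pics/w1d.png

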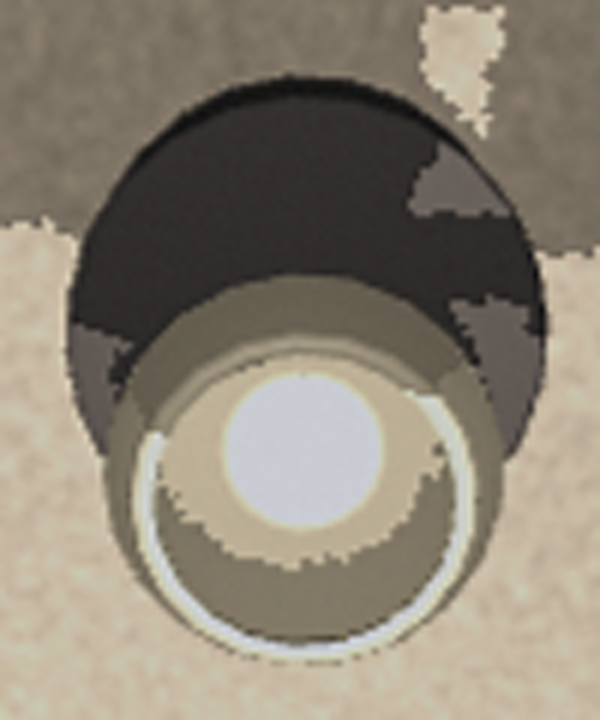

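```bash
cat >> h.py <<'E'
from scipy.optimize import least_squares
def fitc(c,pts,z,r,x0=(.523,0)):
    # image points on the outline of a horizontal circle, known r and z
    P=np.array([ray(c,u,v,z)[:2] for u,v in pts])
    f=lambda p: np.hypot(*(P-p).T)-r
    s=least_squares(f,x0); return s.x,s.fun*1000
E
python3 - <<'E'
from h import *
import pickle
c=pickle.load(open("w1.pkl","rb"))
m=lambda L:[(206+(u+.5)/6-.5,100+(v+.5)/6-.5) for u,v in L]
rim=m([(133,490),(476,490),(305,333),(305,663),(190,610),(430,600)])
ped=m([(305,97),(68,335),(548,330),(510,460),(106,455),(90,240),(170,143),(505,195),(450,147)])
wid=m([(300,273),(103,465),(505,455),(160,345),(450,345)])
b,e=fitc(c,rim,.089,.027);print(b,e.round(1))
p,e=fitc(c,ped,.049,.042);print(p,e.round(1))
w,e=fitc(c,wid,.073,.033);print(w,e.round(1))
print(p-b,p-w)
overlay(c,model(p,b),(206,100,100,120),6,"pics/w1e.png",1.0)
E
```

```text
[ 0.52876963 -0.01497143] [-0.2 -0.2 -0.9  0.5 -1.1 -0.9]
[0.52501751 0.00085511] [ 0.1 -0.3 -0.6 -0.9 -1.2 -0.4 -0.3 -0.  -0.8]
[ 0.52924075 -0.01619014] [ 1.   0.1  0.  -0.8 -0.7]
[-0.00375212  0.01582654] [-0.00422323  0.01704525]
```

View pics/w1e.png

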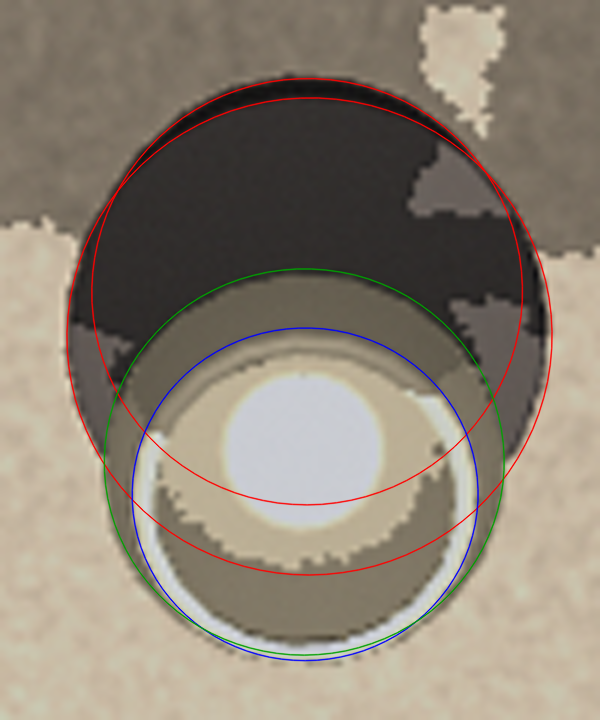

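The fits agree well. The pedestal centre is at about (0.525, 0.001) and the bowl at about (0.529, -0.0155), so it needs to move roughly 16.5 mm. I'll bring slightly spread fingertips down behind the bowl on the -y side.

Run:
```python
from workcell import bot
from h import *
import pickle
p=np.array([.525,.001]);b=np.array([.529,-.0155])
u=np.array([-np.sin(np.radians(14)),np.cos(np.radians(14))])
bot.set_gripper(.304)
s=b-u*.062
bot.goto([*s,.16],rot(14)); bot.line_to([*s,.06],max_speed=.08)
print(bot.current_ee_pos()[:2]-s)
s=b-u*.046; bot.line_to([*s,.06],max_speed=.03); bot.hold(.3)
print(bot.current_clock(),bot.current_ee_pos(),s,bot.current_opening(),bot.current_contact_force())
for n in("wrist","top"):
    c=bot.read_camera(n); pickle.dump(c,open(f"w2{n}.pkl","wb"))
    cv2.imwrite(f"pics/w2{n}.png",c["pixels"])
```

```text
[ 0.00054072 -0.00018079]
6.35 [ 0.54012511 -0.06025669  0.05998634] [ 0.54012841 -0.0601336 ] 0.30425759748580117 [ 0.12725283 -0.35386416 -0.51208208]
```

View pics/w2wrist.png

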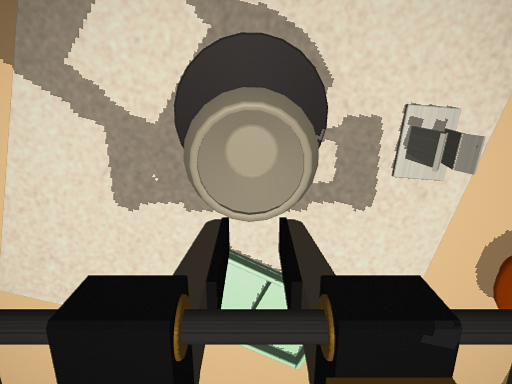

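Run:
```python
from workcell import bot
from h import *
import pickle
b=np.array([.529,-.0155])
u=np.array([-np.sin(np.radians(14)),np.cos(np.radians(14))])
for d in (.0395,.035):
    bot.line_to([*(b-u*d),.06],max_speed=.015); print(d,bot.current_contact_force().round(2))
bot.hold(.2)
print(bot.current_clock(),bot.current_ee_pos(),bot.current_contact_force())
c=bot.read_camera("wrist"); pickle.dump(c,open("w3.pkl","wb"))
cv2.imwrite("pics/w3.png",c["pixels"])
overlay(c,[],(160,20,180,220),3.3,"pics/w3c.png",1.3)
```

```text
0.0395 [-0.44 -0.06  0.33]
0.035 [-0.85 -0.81 -0.03]
7.6833 [ 0.53743247 -0.04935621  0.05992888] [ 0.15413047 -0.14050608 -0.47349397]
```

View pics/w3c.png

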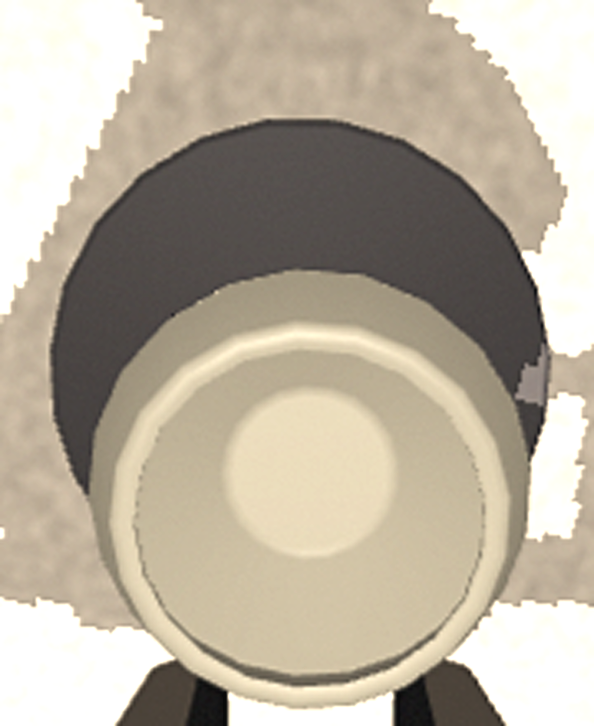

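Run:
```python
from h import *
import pickle
c=pickle.load(open("w3.pkl","rb"))
m=lambda L:[(160+(u+.5)/3.3-.5,20+(v+.5)/3.3-.5) for u,v in L]
b,e=fitc(c,m([(110,515),(511,510),(305,322),(305,707),(160,640),(455,640)]),.089,.027);print(b,e.round(1))
p,e=fitc(c,m([(300,120),(52,350),(548,355),(85,490),(140,183),(463,180),(95,230)]),.049,.042);print(p,e.round(1))
w,e=fitc(c,m([(310,269),(92,485),(529,475),(170,318),(440,310)]),.073,.033);print(w,e.round(1))
u=np.array([-np.sin(np.radians(14)),np.cos(np.radians(14))]);t=np.array([.53743,-.04936])
for k in(b,w,p): print("along",(k-t)@u,"lat",(k-t)@[u[1],-u[0]])
overlay(c,model(p,b),(160,20,180,220),3.3,"pics/w3e.png",1.3)
```

```text
[ 0.52908973 -0.01071054] [-0.1  0.2 -0.4  0.1 -0.2 -0.6]
[0.52503421 0.00085161] [ 0.1 -0.  -0.9 -0.8 -0.3 -0.1 -0. ]
[ 0.52935659 -0.01108091] [ 0.  -0.4 -0.4  0.  -0. ]
along 0.039519101396376044 lat 0.00125762198318015
along 0.03909517683381292 lat 0.0014269532465558215
along 0.0517189293871681 lat 0.00011970213474408301
```

View pics/w3e.png

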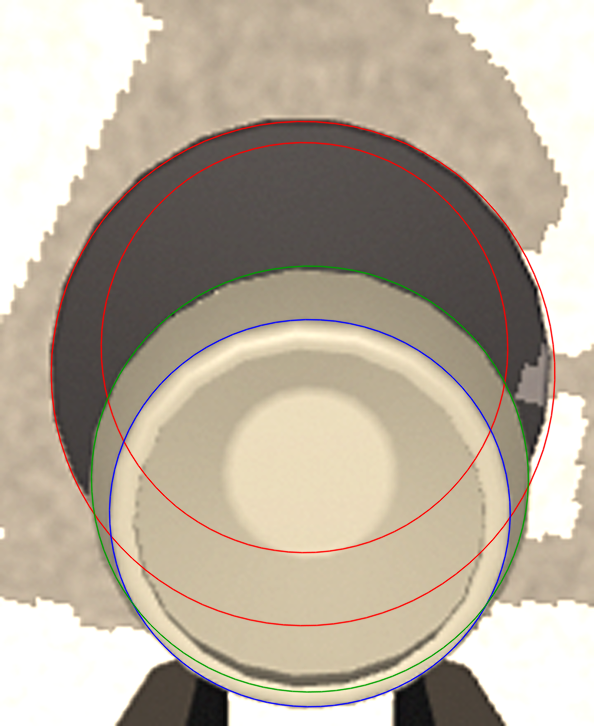

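The bowl slid about 5 mm, upright and flush with the model, and the pedestal did not move. For the next tap I'll back off slightly and correct about 1.3 mm sideways.

Run:
```python
from workcell import bot
from h import *
import pickle
p=np.array([.5247,.00085]); u=np.array([-np.sin(np.radians(14)),np.cos(np.radians(14))]); l=np.array([u[1],-u[0]])
for d,k in ((.056,-.0005),(.0515,-.0012),(.0455,-.0012)):
    bot.line_to([*(p-u*d+l*k),.06],max_speed=.015)
bot.hold(.2)
t=bot.current_ee_pos();print(bot.current_clock(),t,bot.current_contact_force())
c=bot.read_camera("wrist"); c["tcp"]=t; pickle.dump(c,open("w4.pkl","wb"))
overlay(c,[],(160,20,180,220),3.3,"pics/w4c.png",1.3)
```

```text
9.3583 [ 0.5344903  -0.04349749  0.05995319] [-0.03590763  0.44947928 -0.43479898]
```

View pics/w4c.png

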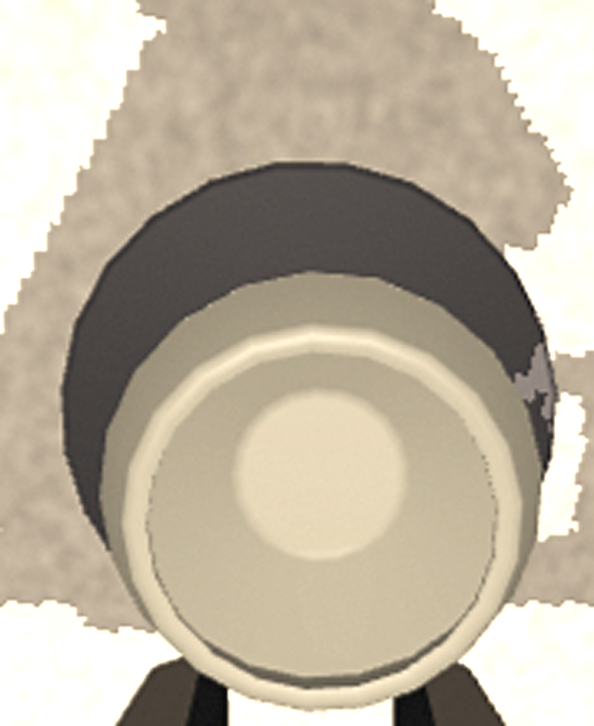

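Run:
```python
from h import *
import pickle
c=pickle.load(open("w4.pkl","rb"))
m=lambda L:[(160+(u+.5)/3.3-.5,20+(v+.5)/3.3-.5) for u,v in L]
b,e=fitc(c,m([(122,515),(522,510),(318,325),(318,710),(172,640),(468,640)]),.089,.027);print(b,e.round(1))
p,e=fitc(c,m([(312,162),(62,395),(554,400),(105,268),(500,245),(160,212),(410,182),(100,535)]),.049,.042);print(p,e.round(1))
w,e=fitc(c,m([(325,272),(102,485),(541,475),(183,320),(450,315)]),.073,.033);print(w,e.round(1))
u=np.array([-np.sin(np.radians(14)),np.cos(np.radians(14))]);t=c["tcp"][:2]
for k in(b,w,p): print("along",(k-t)@u,"lat",(k-t)@[u[1],-u[0]])
overlay(c,model(p,b),(160,20,180,220),3.3,"pics/w4e.png",1.3)
```

```text
[ 0.52777776 -0.00477184] [-0.1  0.1 -0.4  0.2 -0.4 -0.6]
[0.52474685 0.00130032] [-0.2 -0.1 -1.  -0.   0.3 -0.1 -0.1 -0.6]
[ 0.52804696 -0.00534785] [ 0.2 -0.3 -0.2  0.1 -0.2]
along 0.03919924359649361 lat 0.0028554390621693612
along 0.038575220714512144 lat 0.0029772924961202203
along 0.04582427451967368 lat 0.0013835502140498827
```

View pics/w4e.png

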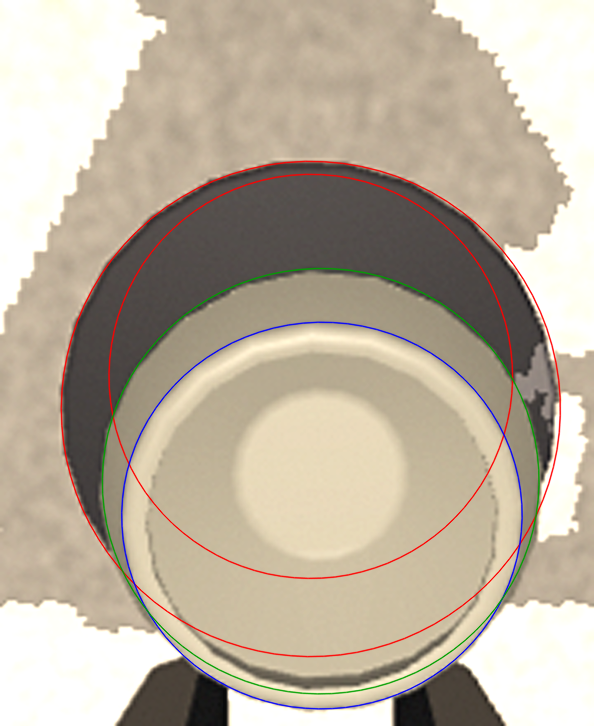

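Still 7 mm to go, now in a direction of about 28°. I'll back off, turn the fingers to 28° centred on the bowl, and tap again.

Run:
```python
from workcell import bot
from h import *
import pickle
p=np.array([.5246,.0012]); b=np.array([.5279,-.005])
u0=np.array([-np.sin(np.radians(14)),np.cos(np.radians(14))])
a=np.radians(28);u=np.array([-np.sin(a),np.cos(a)])
t=bot.current_ee_pos()[:2]
bot.line_to([*(t-u0*.02),.06],max_speed=.04)
bot.line_to([*(b-u*.055),.06],rot(28),max_speed=.04)
for d in ((.0465),(.0415)):
    bot.line_to([*(p-u*d),.06],max_speed=.015)
bot.hold(.2)
t=bot.current_ee_pos();print(bot.current_clock(),t,bot.current_contact_force())
c=bot.read_camera("wrist"); c["tcp"]=t; pickle.dump(c,open("w5.pkl","wb"))
overlay(c,[],(160,20,180,220),3.3,"pics/w5c.png",1.3)
```

```text
12.5 [ 0.54407203 -0.03538965  0.06000608] [-0.07069928 -0.63575917  0.54643467]
```

View pics/w5c.png

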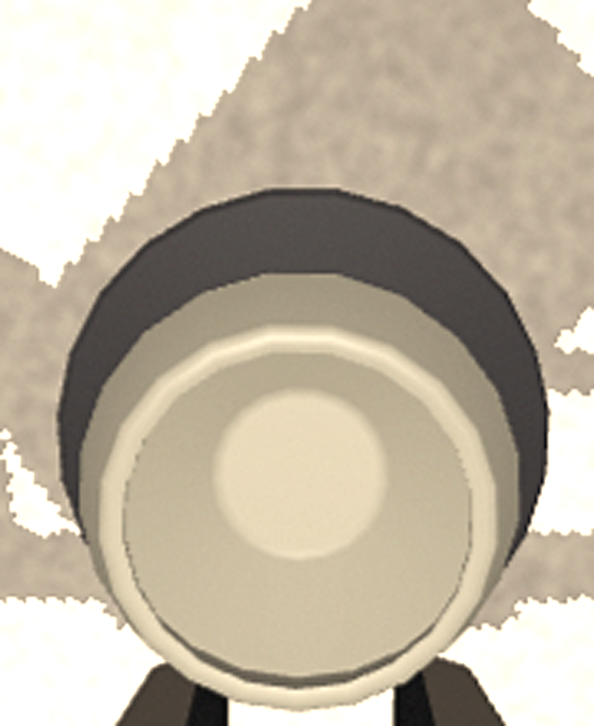

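Run:
```python
from h import *
import pickle
c=pickle.load(open("w5.pkl","rb"))
m=lambda L:[(160+(u+.5)/3.3-.5,20+(v+.5)/3.3-.5) for u,v in L]
b,e=fitc(c,m([(100,515),(497,510),(298,325),(298,710),(150,640),(446,640)]),.089,.027);print(b,e.round(1))
p,e=fitc(c,m([(305,188),(58,420),(549,425),(145,248),(460,242),(100,298),(510,300),(80,530),(512,565)]),.049,.042);print(p,e.round(1))
w,e=fitc(c,m([(300,272),(79,485),(519,480),(145,330),(410,298)]),.073,.033);print(w,e.round(1))
a=np.radians(28);u=np.array([-np.sin(a),np.cos(a)]);t=c["tcp"][:2]
for k in(b,w,p): print("along",(k-t)@u,"lat",(k-t)@[u[1],-u[0]])
overlay(c,model(p,b),(160,20,180,220),3.3,"pics/w5e.png",1.3)
```

```text
[ 0.52533003 -0.00131329] [-0.3 -0.2 -0.4  0.2 -0.5 -0.6]
[0.52480868 0.00113512] [ 0.2 -0.2 -0.6 -0.2  0.1 -0.3 -0.3 -0.5 -0.3]
[ 0.52542501 -0.00152682] [-0.2 -0.2 -0.2  0.1  0.2]
along 0.03888647815659854 lat -0.000550321742517242
along 0.038653348120697636 lat -0.0005667038250532106
along 0.04129304925589877 lat 0.00013881499631210087
```

View pics/w5e.png

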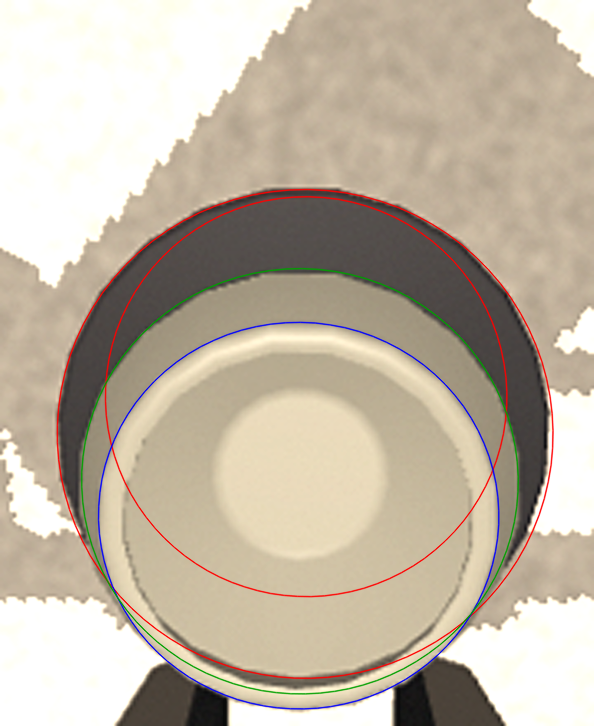

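Run:
```python
from workcell import bot
from h import *
import pickle
a=np.radians(28);u=np.array([-np.sin(a),np.cos(a)])
t=bot.current_ee_pos()[:2]
bot.line_to([*(t+[-.0007,.0026]),.06],max_speed=.012); bot.hold(.2)
print(bot.current_ee_pos()[:2]-t)
t=bot.current_ee_pos()[:2]
bot.line_to([*(t-u*.02),.06],max_speed=.04)
t=t-u*.02
bot.line_to([*t,.16],max_speed=.1)
bot.goto([.525,-.01,.2],rot(14)); bot.hold(.3)
print(bot.current_clock(),bot.current_contact_force())
for n in ("wrist","top","scene"):
    c=bot.read_camera(n); pickle.dump(c,open(f"w6{n}.pkl","wb"))
    if n=="wrist": overlay(c,[],(200,80,110,120),5.5,"pics/w6w.png",1.2)
    if n=="scene": overlay(c,[],(170,130,180,130),4.4,"pics/w6s.png",1.4)
    if n=="top": overlay(c,[],(170,130,180,140),4.2,"pics/w6t.png",1.2)
```

```text
[-0.00073711  0.0026642 ]
15.6167 [0.12870509 0.10868478 0.42262312]
```

View pics/w6w.png

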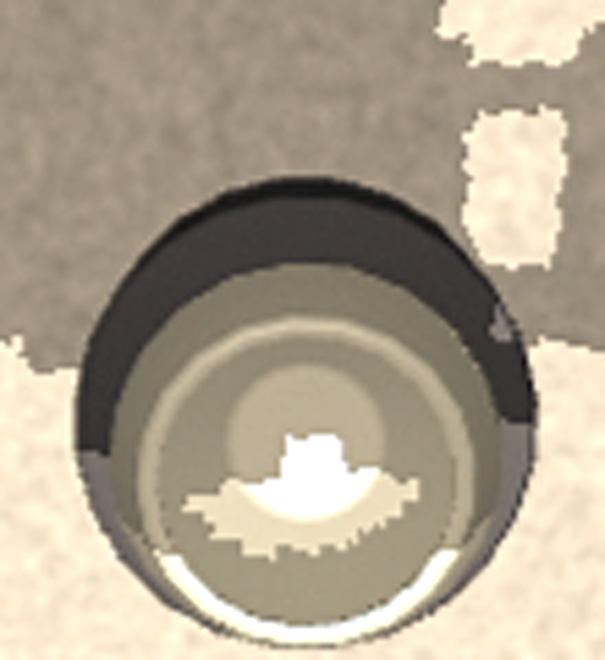

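View pics/w6s.png

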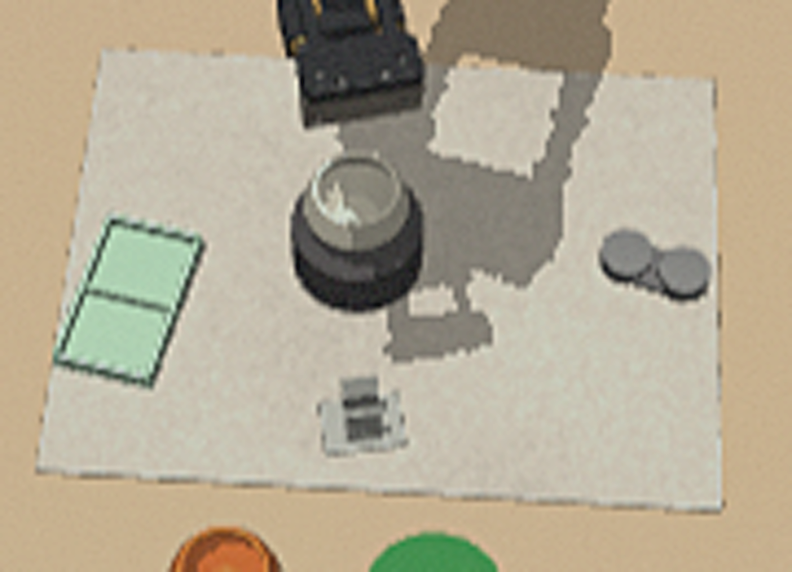

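Run:
```python
from h import *
import pickle
c=pickle.load(open("w6wrist.pkl","rb"))
m=lambda L:[(200+(u+.5)/5.5-.5,80+(v+.5)/5.5-.5) for u,v in L]
b,e=fitc(c,m([(137,465),(475,465),(308,315),(308,645),(190,590),(425,590)]),.089,.027);print(b,e.round(1))
p,e=fitc(c,m([(310,194),(76,430),(538,430),(93,510),(522,510),(125,565),(175,610)]),.049,.042);print(p,e.round(1))
w,e=fitc(c,m([(305,262),(110,440),(502,430)]),.073,.033);print(w,e.round(1))
print((p-b)*1e3,(p-w)*1e3)
overlay(c,model(p,b),(200,80,110,120),5.5,"pics/w6e.png",1.2)
t=pickle.load(open("w6top.pkl","rb"));s=pickle.load(open("w6scene.pkl","rb"))
overlay(t,model(p,b),(228,175,60,60),8,"pics/w6te.png",1.4)
overlay(s,model(p,b),(220,155,60,60),8,"pics/w6se.png",1.4)
cv2.imwrite("pics/w6x.png",cv2.resize(np.hstack([cv2.imread("pics/w6te.png"),cv2.imread("pics/w6se.png")]),(800,400)))
# bystanders moved? diff
o=pickle.load(open("a.pkl","rb"))
```

```text
[0.52444133 0.00152409] [ 0.  -0.2 -0.6  0.4 -0.9 -0.7]
[0.52473223 0.00155745] [-0.2 -0.3 -0.5 -0.2 -0.1 -0.  -0.1]
[0.52455364 0.00126326] [ 0. -0. -0.]
[0.29090158 0.03335741] [0.17859687 0.29418974]
```

View pics/w6e.png

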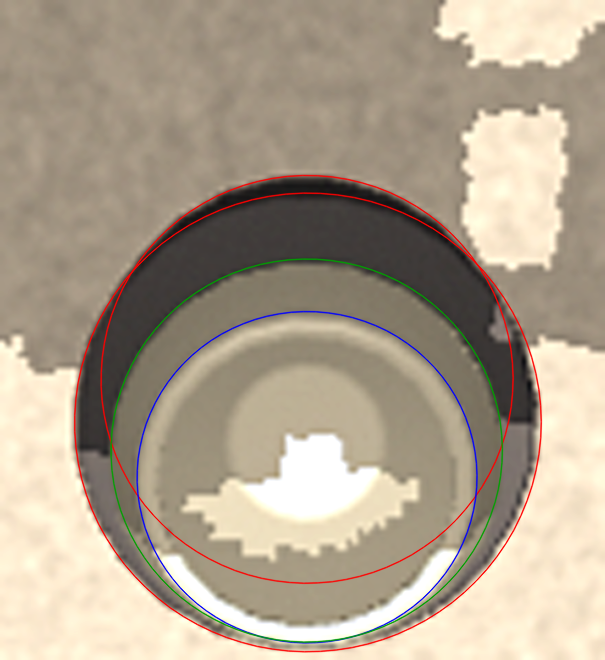

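View pics/w6x.png

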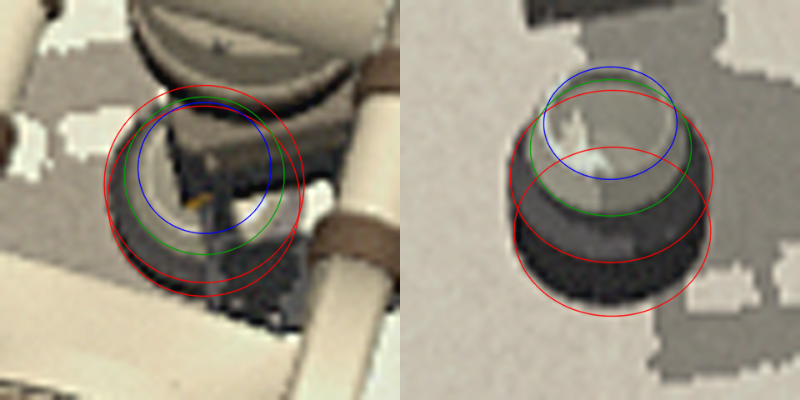

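The wrist view puts the bowl within about 0.3 mm of the pedestal centre. I'll move the hand well away and compare with the first pictures.

Run:
```python
from workcell import bot
from h import *
import pickle
bot.line_to([.525,-.01,.24],max_speed=.1)
bot.set_joints([1.016,.158,1.597,0,1.386,-.21]); bot.hold(.3)
o=pickle.load(open("a.pkl","rb")); out=[]
for n,(x,y,w,h) in (("top",(90,100,340,160)),("scene",(60,120,340,170))):
    c=bot.read_camera(n); pickle.dump(c,open(f"w7{n}.pkl","wb"))
    d=cv2.absdiff(c["pixels"],o[n]["pixels"]).max(2)
    ys,xs=np.where(cv2.medianBlur((d>25).astype(np.uint8),3)>0); 
    print(n,"changed px",len(xs),"box",(xs.min(),xs.max(),ys.min(),ys.max()) if len(xs) else None)
    overlay(c,[],(228,175,60,60) if n=="top" else (220,155,60,60),6.6,f"pics/w7{n}.png",1.6)
cv2.imwrite("pics/w7x.png",np.hstack([cv2.imread("pics/w7top.png"),cv2.imread("pics/w7scene.png")]))
print(bot.current_clock())
```

```text
top changed px 887 box (np.int64(0), np.int64(276), np.int64(188), np.int64(358))
scene changed px 1495 box (np.int64(233), np.int64(488), np.int64(10), np.int64(187))
19.0083
```

View pics/w7x.png

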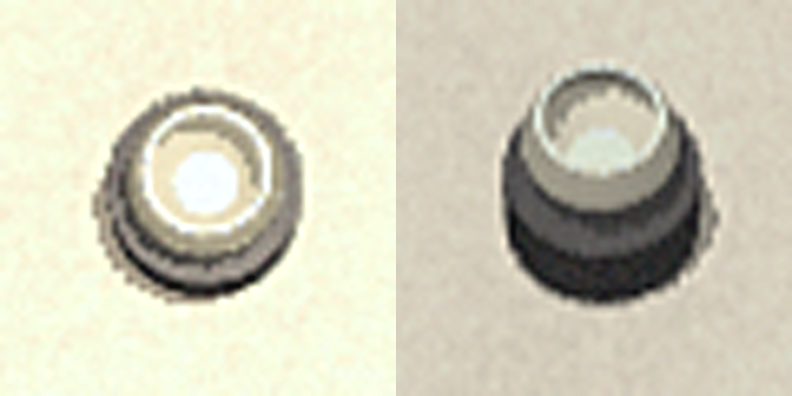

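Run:
```python
from workcell import bot
from h import *
import pickle
t=pickle.load(open("w7top.pkl","rb"));s=pickle.load(open("w7scene.pkl","rb"))
m=lambda x,y,u,v:(x+(u+.5)/6.6-.5,y+(v+.5)/6.6-.5)
print("top",ray(t,*m(228,175,207,169),.089)-ray(t,*m(228,175,205,183.5),.049))
print("scene",ray(s,*m(220,155,599-396,122),.089)-ray(s,*m(220,155,602-396,169),.049))
bot.job_done()
```

```text
top [-0.00065581 -0.00066634  0.04      ]
scene [ 0.00216992 -0.00071646  0.04      ]
the job is handed in; nothing more can be done
```

The bowl now stands upright in the middle of the pedestal. The hand was back at its start position when I handed the job in, with about 19 s on the clock.

I moved it with four slow pushes (12–15 mm/s) of two slightly spread fingertips at its widest part. In total it moved about 16.5 mm, and I checked its position in the wrist camera between pushes.

**Centring:** the three cameras differ a little on how far the bowl is off centre.

| Camera | Offset from pedestal centre |
|---|---|
| Wrist (closest) | about 0.3 mm |
| Top | about 0.9 mm |
| Scene | about 2.3 mm, almost all in x |

The scene camera has the coarsest view (about 3 mm per pixel). I read its 2.3 mm as reading and calibration error, but I did not confirm that.

**Everything else:**
- **Pedestal:** it stayed within about 1 mm of its first fitted position in every wrist view, which is within measuring noise.
- **Other objects:** comparing before and after pictures, the changes lay only in the region covering the bowl and the arm. That region also takes in a few of the other objects, which I did not compare one by one. The fingers only worked beside the bowl.
- **Force:** the readings taken after the pushes stayed around 1 N or less, about the sensor's noise level.

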